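# Close the packed scanner case and draw out its pull handle

### The job

The wheeled scanner case on the bench is packed: shut its lid fully and fold the latch down flat against its front. Then press the button in the grip of the pull handle, draw the handle out past its first stop to the second, which is as far as it comes, and finish still holding it there, ready to wheel the case away. Leave everything else on the bench where it is.

Things in the scene. Friction and masses are not known exactly. Their poses are not given: they have to be found in the camera images.
- case: Grey hard-shell wheeled scanner case lying on its back, 240 (own x) x 360 (own y) mm; base 70 mm high, 100 mm with the lid shut. Origin under its centre, on the bench. Its x points from the latch side (front, nearest the robot) to the hinge side, y from the pull-handle end to the wheel end, z up. Heavy, on rubber feet: it does not shift. The foam-bedded load clears the shut lid.
- lid (a joint): Opening angle of the lid in rad: 0 shut, growing as its front edge rises. It stands half open on a stiff hinge that holds at any angle; pushing its front edge down takes about 2 to 5 N. A hollow cover 240 x 360 x 30 mm, front rim 28 mm high and smooth.
- lid_hinge (a point): Middle of the lid's hinge line, which runs along the case's y, 120 mm from the case's centre towards its +x and 70 mm above the bench. Turns with the lid: x from the lid's front edge to the hinge, y along the hinge, z out of the lid's top.
- lid_edge (a point): Middle of the lid's upper front edge, moving with the lid: from the hinge 240 mm along the lid's -x and 28 mm along its z. The edge runs 180 mm to either side along the case's y; the latch and its mount take up 45 mm to either side of the middle.
- latch (a joint): Angle of the latch in rad: 0 folded down flat against the case's front (pointing at the bench when the lid is shut), 1.57 sticking straight out from the front. A black flap 70 mm wide, 6 mm thick, 48 mm long from its pivot; friction (1 to 2 N at the tip) keeps it at any angle. Pushing it down and in folds it.
- latch_pivot (a point): Middle of the latch's pivot, on the lid's front: 246 mm from the hinge line, and with the lid shut 86 mm above the bench and 6 mm in front of the case's front face. The pivot line runs along the case's y.
- latch_tip (a point): Middle of the latch's free edge, 48 mm from the pivot; with lid and latch closed it points down, 38 mm above the bench.
- trolley (a joint): How far the pull handle is drawn out, in m: 0 stowed, first stop 0.110, second stop 0.220 (its travel ends at 0.221). It slides along the case's -y. A spring pin locks it at each of the three places (1.5 mm of play) unless the button is pressed; with the button held in it slides past the first stop. Sliding takes about 5 N.
- grip_bar: Black cross grip of the pull handle, 140 (x) x 26 (y) x 26 (z) mm, on two 15 mm poles 55 mm either side of its middle. Origin at its centre, 62 mm above the bench; axes parallel to the case's. Stowed, it stands 246 mm from the case's centre towards the case's -y, with 45 mm clear between its inner face and the case's end.
- button (a joint): How far the button is in, in m: 0 out, 0.006 fully in (about 8 N); above 0.005 the lock is free. A grey bar 46 wide x 15 high mm in the middle of the grip's outer face (towards the case's -y), 8 mm proud of it, moving along the case's +y. Gripping the cross grip front to back over its middle (34 mm, 28 mm when pressed) squeezes it in.
- mouse: Black computer mouse, about 80 x 60 x 36 mm, on its mat. Origin under it. Leave alone.
- mug: White mug, 80 mm across, 95 mm high. Origin under it. Leave alone.
- spray_can: Slim aluminium spray can with white cap, 45 mm across, 155 mm high. Origin under it. Leave alone.
- disc: White milling blank, a disc 98 mm across and 18 mm thick, lying flat. Origin under it. Leave alone.
- carton: Small carton, 85 x 120 x 60 mm. Origin under it. Leave alone.
- bur_block: Aluminium block with eight milling burs standing in it, 55 x 85 mm, 50 mm high with the burs. Origin under it. Leave alone.
- stylus: Black stylus, 155 mm long, 9 mm thick, lying flat along its own x. Origin under its middle. Leave alone.
- arch_model: Plaster model of a dental arch, 55 x 65 mm, 32 mm high. Origin under it. Leave alone.

How it is judged:
On the way, in this order (a step that is already met when the one before it is completed fails the run):
1. the lid is shut (value of joint lid below 0.04 rad), for 0.2 s.
2. with the lid shut, the latch is folded down flat (value of joint lid below 0.04 rad and value of joint latch below 0.15 rad), for 0.2 s.
3. with lid and latch closed, the handle is gripped and its button pressed (all of step 2 and contact force between the fingers and grip_bar above 2 N and value of joint button above 0.0045 m), for 0.05 s.
4. the handle is drawn out to its second stop, gripped (value of joint trolley above 0.212 m and contact force between the fingers and grip_bar above 2 N), for 0.2 s.
At the end, for the whole second after the job is handed in: The lid is shut (under 0.04 rad), the latch folded down (under 0.15 rad), the pull handle is out at its second stop (within 8 mm of it), at rest, and the fingers are still gripping it (more than 2 N) (all of step 2 and all of step 4 and linear speed of grip_bar below 0.02 m/s); the arm keeps its last pose, push and grip.
It fails at once if another thing on the bench is disturbed (moved more than 25 mm) (distance of any of mouse, mug, spray_can, disc, carton, bur_block, stylus, arch_model from where it was at the start of the episode above 0.025 m).
It also fails if it takes over 50 s, if anything falls off the work surface, if the arm or the gripper's body presses on something with over 40 N, if the wrist force passes 120 N, or if a joint passes its speed limit or range.

### The arm

A 7-joint arm with a two-finger parallel gripper is mounted at the origin on the work surface. World frame = base frame: x ahead of the robot, y to its left, z up, the work surface at z = 0. Lengths are in m, angles in rad, forces in N, time in s.
With the tool pointing down it reaches from about 0.35 to 0.775 m from the base axis. Payload 3.1 kg.
Tool frame: the origin (TCP) lies at the very end of the fingers, on their centre line; the grasp point (between the pads) lies 19 mm behind it (manip.hold_point_z is the distance from the TCP to the grasp point, in m); z points along the fingers, y is the line along which they close (so a half turn about z gives the same grasp; the last joint's range is limited). The gripper opens to 85 mm and grips with 20 to 120 N. Pads are 22 mm wide; open, the fingers measure 114 mm over their backs; the gripper's body (76 mm by 85 mm) begins 54 mm behind the grasp point. The pads swing forward as they close: fully open they stand 13 mm farther back than shut.
Start: joints at [-1.276, 0.311, 0.014, 1.512, -0.004, 1.319, -0.027], TCP at [0.182, 0.519, 0.231] pointing down, gripper open.
Joint ranges: [-2.7, 2.7], [-0.3, 1.91], [-1.27, 1.3], [0.12, 2.57], [-1.44, 4.58], [0.2, 2.03], [-3.05, 3.05]. Speed limits (rad/s): [2.79, 2.79, 3.14, 3.14, 3.14, 3.14, 3.14].

### API

Orientations are given as [roll, pitch, yaw] about the fixed x, y, z axes, in that order (R = Rz(yaw) Ry(pitch) Rx(roll)).
In Python, from workcell import manip, kinematics, eyes gives the robot as it stands. Calls block until the motion is done:
- manip.goto(position, orientation): joint-space move of the TCP to a pose.
- manip.servo_line(position, frame=None, speed=0.15): straight line of the TCP; frame=None keeps the orientation; speed is the mean speed in m/s.
- manip.move_joints(angles): joint-space move.
- manip.command_gripper(opening, newtons=None): opening from 0.0 (shut) to 1.0 (fully open); newtons is the grip in N (None keeps the last); returns when the fingers have stopped.
- manip.dwell(seconds).
- kinematics.solve_ik(position, orientation): joint angles nearest the present ones, or None.
- manip.sense(): the state.
- eyes.read_camera(name): name is "scene" or "top" or "wrist"; returns the picture (420x560x3 uint8, red, green, blue); there is no depth.
- eyes.get_calibration(name): a dict with "intrinsics" (3x3 intrinsics, pixels), "R" (3x3) and "t" (3): a world point X has camera coordinates R X + t. Camera axes: x right, y down, z forward; pixel columns grow to the right and rows downward; lengths in m; the calibration is good to about 2 mm. The wrist camera is an equidistant fisheye: a pixel r from the principal point sees the ray r / f radians off the axis. A picture is of the moment at which its call begins: read the wrist's pose just before it. get_calibration takes no time and is no camera call; for the wrist camera it gives the pose at the moment of the call.
A pose or a line that the arm cannot do raises manip.MotionError and nothing moves.
- manip.hand_in(): hands the job in; it is judged then, once.
The state is a dict: "t": time; "joint_pos": joint angles; "qd": joint speeds; "joint_torque": joint torques, N m; "tcp_pos": TCP position; "eef_rot": TCP orientation; "wrist_force": force on the tool from outside, world axes, zero at the start; "wrist_torque": the same for the moment, N m; "opening": opening from 0.0 (shut) to 1.0 (fully open); "grip_force": force on a finger pad.
Only numpy, scipy, OpenCV 4.12 (cv2) and the standard library are available. Lean on these libraries where they do the work, as an engineer would, in place of code of your own. Each camera call takes 0.05 s, during which the arm holds its last target. There are 200 camera calls.

## Working session

There is one attempt and no reset: what is moved stays moved. The work goes in short steps, each a Python script; the robot and the scene stay as the last script left them, time stands still between calls to the robot, and variables do not carry over. Pictures are saved under pics/ and viewed, at most 10 in all, crops included, and the job is handed in when it is done.

```bash
ls; mkdir -p pics; python3 - <<'E'
from workcell import manip, kinematics, eyes
import cv2
for n in ("scene","top"):
    cv2.imwrite(f"pics/{n}0.png",eyes.read_camera(n)[:,:,::-1])
    c=eyes.get_calibration(n);print(n,c)
s=manip.sense();print(s['t'],s['tcp_pos'],s['eef_rot'],s['wrist_force'],manip.hold_point_z)
E
```

```text
pics
scene {'intrinsics': array([[438.80230869,   0.        , 277.14833365],
       [  0.        , 438.80230869, 213.677291  ],
       [  0.        ,   0.        ,   1.        ]]), 'R': array([[ 0.79656927,  0.6045463 , -0.00108282],
       [ 0.56382123, -0.74355253, -0.35949306],
       [-0.21813533,  0.28575061, -0.93314713]]), 't': array([-0.4804512 , -0.25397518,  1.41071404])}
top {'intrinsics': array([[413.45220569,   0.        , 279.96285221],
       [  0.        , 413.45220569, 203.63186102],
       [  0.        ,   0.        ,   1.        ]]), 'R': array([[-0.0223245 , -0.9997282 ,  0.00671909],
       [-0.99624519,  0.02168339, -0.08381738],
       [ 0.0836489 , -0.00856504, -0.99645848]]), 't': array([0.05202642, 0.55039939, 1.22983376])}
0.1 [0.18154995 0.51849019 0.2303482 ] [-3.13951531e+00  9.45699462e-05  2.80486182e+00] [-0.6788745   0.01812848  0.02234488] 0.0187
```

View pics/scene0.png

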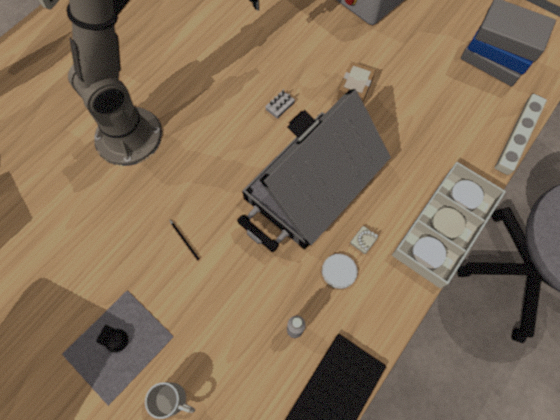

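View pics/top0.png

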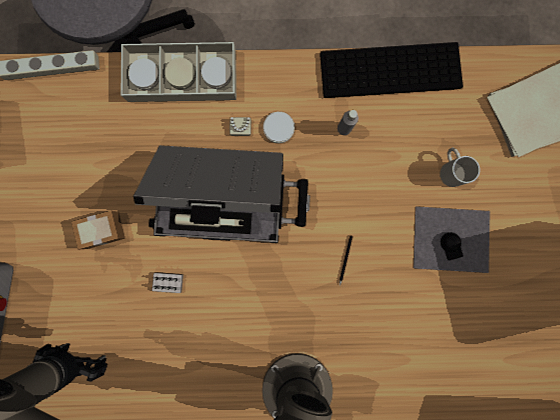

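The scene view shows the case half open with its handle at about (258,232). In the top view the grip is at about (302,202), the case's front edge runs from (153,237) to (278,242), the carton is at (92,230) and the bur block at (166,282). I'll enlarge both views around the case.

```bash
python3 - <<'E'
import cv2
a=cv2.imread("pics/top0.png")[140:250,130:320]; cv2.imwrite("pics/topz.png",cv2.resize(a,None,fx=4,fy=4,interpolation=cv2.INTER_CUBIC))
a=cv2.imread("pics/scene0.png")[90:255,230:400]; cv2.imwrite("pics/scz.png",cv2.convertScaleAbs(cv2.resize(a,None,fx=3.6,fy=3.6,interpolation=cv2.INTER_CUBIC),alpha=1.5))
E
```

```text
(no output)
```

View pics/topz.png

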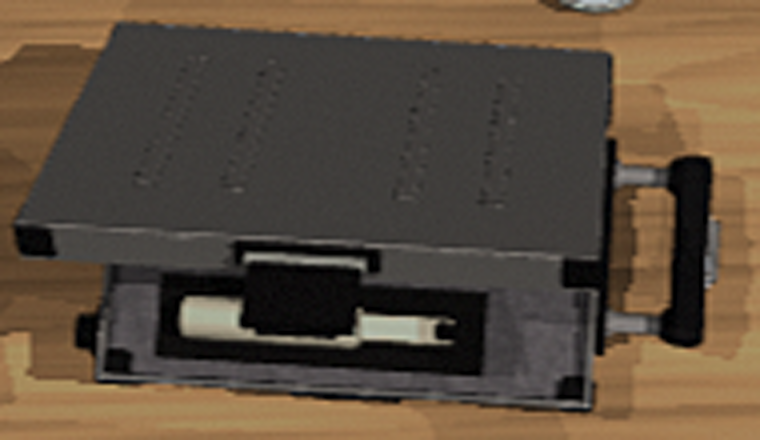

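View pics/scz.png

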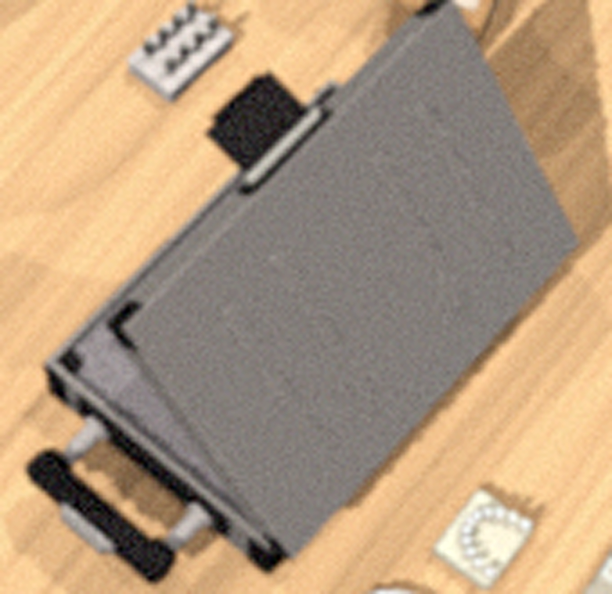

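```bash
cat > fit.py <<'E'
import numpy as np
from scipy.optimize import least_squares
from workcell import eyes
def lid(a,y,z,th): return [0.12-a*np.cos(th)+z*np.sin(th), y, 0.07+a*np.sin(th)+z*np.cos(th)]
def latch(y,th,ph): return lid(.246+.048*np.sin(ph),y,.016-.048*np.cos(ph),th)
def model(p):
    th,ph=p[3],p[4]
    return {'bfh':[-.12,-.18,.07],'bfw':[-.12,.18,.07],'lfh':lid(.24,-.18,.028,th),'lfw':lid(.24,.18,.028,th),
     'lbh':lid(0,-.18,.03,th),'lbw':lid(0,.18,.03,th),'gb':[.07,-.246,.072],'gf':[-.07,-.246,.072],'btn':[0,-.267,.066],
     'gc':[0,-.246,.075],'ltip':latch(0,th,ph)}
def world(p,X):
    c,s=np.cos(p[2]),np.sin(p[2]); return np.array([[c,-s,0],[s,c,0],[0,0,1]])@np.array(X)+[p[0],p[1],0]
def proj(n,X):
    c=eyes.get_calibration(n); q=c['intrinsics']@(c['R']@X+c['t']); return q[:2]/q[2]
obs=[('top',4,130,140,dict(bfh=(592,402),bfw=(98,378),lfh=(606,262),lfw=(17,225),lbh=(612,55),lbw=(118,24),gb=(690,157),gf=(684,346),btn=(716,253),ltip=(298,335))),
 ('scene',3.6,230,90,dict(bfh=(48,365),lbh=(290,555),lbw=(578,242),lfw=(458,3),gc=(98,515),lfh=(130,325),ltip=(240,100)))]
O=[(n,k,np.array([u/f+ox-.4,v/f+oy-.4])) for n,f,ox,oy,d in obs for k,(u,v) in d.items()]
def res(p):
    m=model(p); return np.concatenate([proj(n,world(p,m[k]))-o for n,k,o in O])
if __name__=="__main__":
    r=least_squares(res,[.55,.2,0,.7,1.0],loss='soft_l1')
    print(np.round(r.x,4))
    for (n,k,_),e in zip(O,res(r.x).reshape(-1,2)): print(n,k,np.round(e,1))
    np.save('case.npy',r.x)
    m=model(r.x)
    for k in ('lfh','gc','ltip','bfh'): print(k,world(r.x,m[k]).round(3))
E
python3 fit.py
```

```text
[ 0.5705  0.2195 -0.0809  0.8097  1.0581]
top bfh [-0.1  1.9]
top bfw [-0.8  0.5]
top lfh [-1.2 -1.3]
top lfw [-0.9 -0.7]
top lbh [ 0.3 -1.9]
top lbw [-0.4 -1.5]
top gb [ 1.8 -0.6]
top gf [ 0.7 -0.1]
top btn [ 1.  -0.3]
top ltip [-0.2 -0. ]
scene bfh [-1.5 -1.6]
scene lbh [1.2 1.6]
scene lbw [1.  0.2]
scene lfw [-1.  -2.2]
scene gc [-0.4 -1.4]
scene lfh [-2.   0.5]
scene ltip [-1.9 -0.6]
lfh [0.531 0.042 0.263]
gc [ 0.551 -0.026  0.075]
ltip [0.487 0.226 0.273]
bfh [0.436 0.05  0.07 ]
```

The fit residuals are 1–2 px, and the heights and reach agree with what they should be. Next I'll shut the lid, following the arc of its front edge on the handle side of the latch.

```bash
cat > h.py <<'E'
import numpy as np, cv2
from workcell import manip, kinematics, eyes
from fit import lid, latch, world
P=np.load('case.npy'); YAW=np.pi+P[2]
DOWN=[np.pi,0,YAW]
W=lambda *X: world(P,X)
F=lambda: np.round(manip.sense()['wrist_force'],1)
E
python3 - <<'E'
from h import *
manip.command_gripper(0.0,40)
s=manip.sense(); p=s['tcp_pos'].copy() if hasattr(s['tcp_pos'],'copy') else np.array(s['tcp_pos'])
p[2]=.38; manip.servo_line(p,speed=.2)
def tgt(th,dz=0):
    X=lid(.228,-.11,.029,th); return W(X[0]+.011,X[1],X[2]+dz)
th=P[3]
a=tgt(th,.10); a[2]=max(a[2],.36)
manip.goto(a,DOWN); print(manip.sense()['t'],F())
manip.servo_line(tgt(th,.025),speed=.12)
print(F(),manip.sense()['tcp_pos'])
for th in np.linspace(th,0,9):
    manip.servo_line(tgt(th,-.002),speed=.08); print(round(th,2),F())
for k in range(4):
    if F()[2]>12: break
    manip.servo_line(tgt(0,-.004-.002*k),speed=.03); print(k,F(),manip.sense()['tcp_pos'][2])
manip.dwell(.3); print(manip.sense()['t'],F())
cv2.imwrite("pics/lid.png",np.hstack([cv2.resize(eyes.read_camera(n)[y:y+150,x:x+190,::-1],None,fx=2,fy=2) for n,x,y in(("top",130,130),("scene",220,90))]))
E
```

```text
3.7583 [-0.4 -0.1  0.3]
[0.5 0.6 0.2] [0.5568876  0.11047231 0.28091421]
0.81 [-0.3 -0.6 -0.1]
0.71 [ 0.2  0.  -0.4]
0.61 [ 0.3  0.5 -0.1]
0.51 [-0.9  0.5 -0.5]
0.4 [ 0.9  0.2 -0.1]
0.3 [ 0.4 -0.  -0.3]
0.2 [-0.4  0.5  1.2]
0.1 [ 0.3  0.1 -0.2]
0.0 [-0.2 -0.6  5.7]
0 [-4.3 -2.2 18.8] 0.09799536541005528
9.1417 [-3.8 -1.1 19.4]
```

View pics/lid.png

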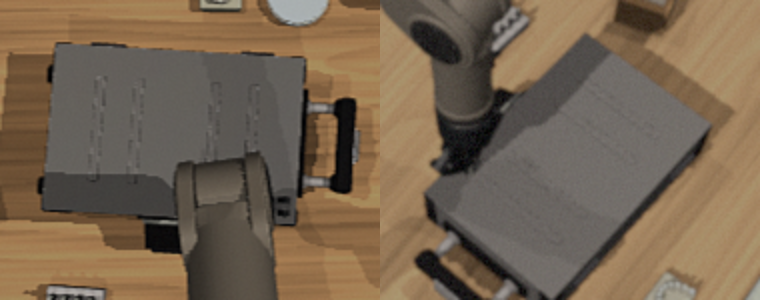

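The picture shows the lid lying flat, and its top was met at z ≈ 0.098. The latch sticks out of the front at about (163,236) in the left half. Next I'll fold the latch.

```bash
python3 - <<'E'
from h import *
p=np.array(manip.sense()['tcp_pos']); p[2]=.17; manip.servo_line(p,speed=.15)
manip.servo_line(W(-.225,0,.17),speed=.2)
manip.servo_line(W(-.225,0,.050),speed=.15); print(manip.sense()['t'],F())
manip.servo_line(W(-.165,0,.050),speed=.1); print(F())
x=-.165
while x<-.120:
    x+=.003; manip.servo_line(W(x,0,.050),speed=.03); f=F(); print(round(x,3),f)
    if f[0]<-12: break
manip.dwell(.3); print(manip.sense()['t'],F(),manip.sense()['tcp_pos'])
E
```

```text
11.8417 [ 0.6 -0.4  0.7]
[-3.7  1.2 -3.1]
-0.162 [-2.  -0.  -1.5]
-0.159 [-0.8  0.5 -0.5]
-0.156 [-0.3  0.5 -1.5]
-0.153 [-0.2  0.2 -0.2]
-0.15 [ 0.2 -0.1  1. ]
-0.147 [-0.2  0.6  0.2]
-0.144 [-1.4  0.2 -0.5]
-0.141 [-4.9 -0.1  1. ]
-0.138 [-10.1   1.    2.4]
-0.135 [-13.5   1.4   3.1]
15.3917 [-13.2   1.6   3.5] [0.42702269 0.23085095 0.04764842]
```

```bash
python3 - <<'E'
from h import *
manip.servo_line(W(-.225,0,.050),speed=.15)
manip.servo_line(W(-.225,0,.15),speed=.2)
w=eyes.read_camera("wrist")[:,:,::-1]; t=eyes.read_camera("top")[160:260,130:290,::-1]
cv2.imwrite("pics/latch.png",np.hstack([cv2.resize(w,(440,330)),cv2.resize(t,(360,330))]))
print(manip.sense()['t'])
E
```

```text
16.8917
```

View pics/latch.png

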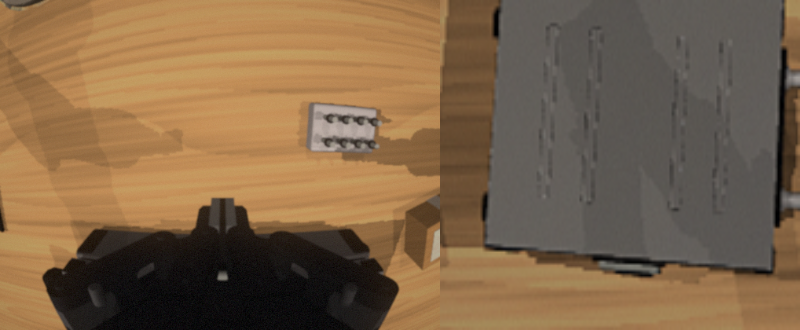

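The latch no longer sticks out in front; only its mount shows, at about (628,266). The vertical finger might have bottomed on that mount instead of the latch. I'll press again with the tool tilted so that only the fingertip touches the latch near its tip.

```bash
python3 - <<'E'
from h import *
O=[np.pi,.35,YAW]
print(kinematics.solve_ik(W(-.18,0,.10),O) is not None)
manip.goto(W(-.185,0,.10),O)
manip.servo_line(W(-.185,0,.044),speed=.12)
manip.servo_line(W(-.150,0,.044),speed=.1); print(F(),manip.sense()['t'])
x=-.150
while x<-.115:
    x+=.003; manip.servo_line(W(x,0,.044),speed=.03); f=F(); p=manip.sense()['tcp_pos']; print(round(x,3),f,np.round(p,4))
    if f[0]<-14: break
manip.servo_line(W(-.185,0,.05),speed=.15)
manip.servo_line(W(-.185,0,.20),speed=.25)
print(manip.sense()['t'])
E
```

```text
True
[-0.3  0.2 -0.8] 18.5417
-0.147 [ 0.1 -0.3  0.3] [0.4236 0.2315 0.044 ]
-0.144 [-0.7  0.2 -0.2] [0.4271 0.2312 0.044 ]
-0.141 [-3.1 -0.1  0.2] [0.429  0.2309 0.0434]
-0.138 [-8.   2.9 -0.2] [0.4294 0.2307 0.0422]
-0.135 [-12.3   4.4  -1.2] [0.4298 0.2306 0.0409]
-0.132 [-17.3   4.8  -1.2] [0.4302 0.2305 0.0397]
21.3
```

The stop is hard: the force rises with almost no motion. The latch is flat against the front. Now the handle.

```bash
python3 - <<'E'
from h import *
manip.goto(W(0,-.249,.20),DOWN)
manip.command_gripper(.7,60)
manip.servo_line(W(0,-.249,.10),speed=.15)
print(manip.sense()['t'],F())
w=eyes.read_camera("wrist")[:,:,::-1]; s=eyes.read_camera("scene")[130:300,170:370,::-1]
cv2.imwrite("pics/pre.png",np.hstack([cv2.resize(w,(400,300)),cv2.resize(s,(353,300))]))
E
```

```text
23.9667 [ 0.2 -0.8 -0.1]
```

View pics/pre.png

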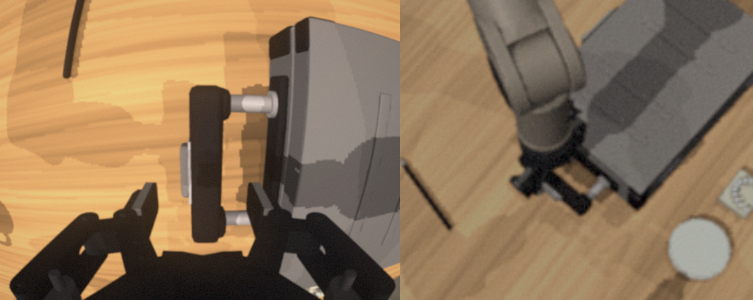

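The fingers, at u = 150 and 258, straddle the bar plus button, which spans u = 182–222. I'll check the position along the bar through the wrist calibration, then grip.

```bash
python3 - <<'E'
from h import *
c=eyes.get_calibration("wrist"); K=c['intrinsics']
def fp(X):
    v=c['R']@X+c['t']; r=np.hypot(v[0],v[1]); th=np.arctan2(r,v[2]); return (K[0,2]+K[0,0]*th*v[0]/r, K[1,2]+K[1,1]*th*v[1]/r)
for n,X in dict(gb=(.07,-.246,.075),gf=(-.07,-.246,.075),btn=(0,-.267,.066)).items(): print(n,np.round(np.array(fp(W(*X)))/1.4,1))
for d in (.02,): print(np.round(np.array(fp(W(d,-.246,.075)))/1.4,1),np.round(np.array(fp(W(0,-.246+d,.075)))/1.4,1),np.round(np.array(fp(W(0,-.246,.075)))/1.4,1))
E
```

```text
gb [205.4 247. ]
gf [206.3  85.7]
btn [180.1 173.2]
[205.8 200. ] [231.4 177.4] [206.  177.5]
```

The prediction matches what I see to within 2 mm. I'll descend, grip, and start the pull with checks.

```bash
python3 - <<'E'
from h import *
manip.servo_line(W(0,-.249,.043),speed=.1); print(F())
manip.command_gripper(0.0,60); manip.dwell(.3)
s=manip.sense(); print(s['t'],s['opening'],s['opening']*85,s['grip_force'],F(),s['tcp_pos'])
manip.servo_line(W(0,-.269,.043),speed=.05); manip.dwell(.1)
s=manip.sense(); print(s['t'],s['opening'],s['grip_force'],F(),s['tcp_pos'],W(0,-.269,.043))
E
```

```text
[0.2 0.6 0.7]
25.475 0.31075946175956903 26.414554249563366 60.476707220077515 [-1.2  1.1  4.3] [ 0.55122041 -0.02855515  0.04441023]
26.125 0.3183454973949311 60.82724332809448 [-1.8  3.7  5.9] [ 0.54960995 -0.04818764  0.04441102] [ 0.54880144 -0.04863366  0.043     ]
```

The button is in (26 mm between the pads) and the handle slides at about 4 N. I'll draw it out to the second stop.

```bash
python3 - <<'E'
from h import *
def rep(): s=manip.sense(); print(round(s['t'],2),round(s['opening'],3),round(s['grip_force'],1),F(),np.round(s['tcp_pos'],4))
for y in (-.34,-.40,-.455,-.462,-.466,-.469,-.471):
    manip.servo_line(W(0,y,.043),speed=.07 if y>-.46 else .03); rep()
    if F()[1]>14: break
manip.dwell(.4); rep()
cv2.imwrite("pics/end.png",np.hstack([cv2.resize(eyes.read_camera(n)[:,:,::-1],(400,300)) for n in("top","scene")]))
E
```

```text
27.29 0.313 61.0 [-1.7  2.7  6.6] [ 0.5439 -0.1188  0.0444]
28.3 0.307 60.8 [-1.6  1.6  6.4] [ 0.539  -0.179   0.0444]
29.23 0.312 60.7 [-1.8  1.7  6.3] [ 0.5345 -0.2341  0.0444]
29.62 0.313 60.9 [-1.5  2.8  6.4] [ 0.534  -0.2407  0.0444]
29.9 0.317 61.0 [-1.2  2.7  7.3] [ 0.5337 -0.2445  0.0444]
30.15 0.312 61.2 [-1.1  3.1  6.7] [ 0.5334 -0.2472  0.0444]
30.4 0.313 62.6 [-2.6  5.5  9.1] [ 0.5334 -0.2471  0.0444]
30.8 0.314 62.6 [-1.4  6.5  8.7] [ 0.5334 -0.2471  0.0444]
```

View pics/end.png

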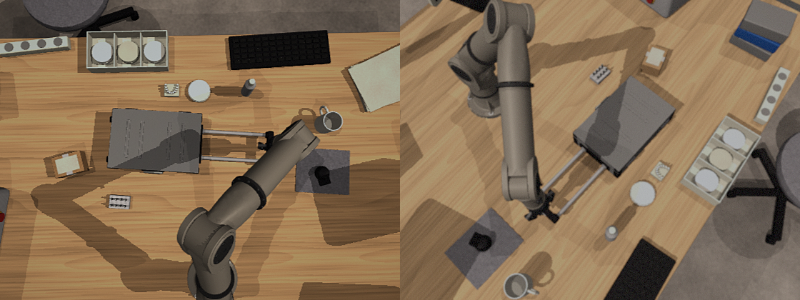

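The handle travelled 0.219 m and stopped against its end stop. The top view shows lid and latch closed and the poles fully out at about (235,145), and everything in view sits where it did. The arm hides the stylus, but the gripper passed about 0.1 m from it.

```bash
python3 -c "
from workcell import manip
print(manip.hand_in())"
```

```text
the job is handed in; nothing more can be done
None
```

I shut the lid, folded the latch flat and drew the handle about 0.219 m to its second stop, still gripped with about 62 N when I handed the job in at about 31 s; no verdict came back, and the arm hid the stylus in the last picture.

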